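# Transfer a row of samples to the other rack in reverse order

## Robot

A 7-joint arm with a two-finger parallel gripper is mounted at the origin on a cart in front of the work surface, level with it; the furniture and walls round the work are solid. World frame = base frame: x ahead of the robot, y to its left, z up, the work surface at z = 0. Lengths are in m, angles in rad, forces in N, time in s.
With the tool pointing down it reaches from about 0.4 to 0.85 m from the base axis. Payload 4.5 kg.
Tool frame: the origin (TCP) lies at the very end of the fingers, on their centre line; the grasp point (between the pads) lies 19 mm behind it; z points along the fingers, y is the line along which they close (so a half turn about z gives the same grasp; the last joint's range is limited). The gripper opens to 88 mm and grips with 3 to 60 N. Pads are 18 mm wide; open, the fingers measure 123 mm over their backs; the gripper's body (75 mm by 187 mm) begins 45 mm behind the grasp point.
Start: joints at [-1.087, 0.689, -0.195, 1.565, 0.157, 0.902, -0.215], TCP at [0.272, 0.563, 0.239] pointing down, gripper open.
Joint ranges: [-3.01, 3.01], [-0.46, 2.08], [-1.47, 1.51], [0.13, 2.56], [-1, 4.14], [0.04, 2.09], [-2.66, 2.66]. Speed limits (rad/s): [2.57, 2.57, 3.14, 3.14, 3.14, 3.14, 3.14].

## Interface

Orientations are given as a unit quaternion [x, y, z, w].
In Python, from plant import r gives the robot as it stands. The module is installed in compiled form; this text tells all that it offers.
- The arm moves only by the tool step_arm, never from a script. Its argument "increments" is a list of rows, each a list of 2 entries, a list of its own where there are three numbers: the shift along the world's x, y, z in cm, then the turn, a rotation vector about the world's x, y, z in degrees. A call has exactly 10 rows; each row shifts and turns the commanded pose from where the row before left it; what a row does not reach is not made up. A row lasts 1/10 s, in which the tool goes at most 50 mm and 8.59 degrees, less where a joint would pass 70% of its speed; a pose out of reach is approached as far as the arm can. A call is refused whole if a number of a shift passes 5 or a number of a turn 8.59, either way. A call with a gripper value outside its range is refused whole. "fingers" is the opening, from 0 (shut) to 1 (fully open), set as the call begins (left out, the last holds). The fingers move at their own pace and stop on an object; "grip_force" is the grip in N (left out, the last holds). Time passes only in rows, so rows that do not move let the fingers close, or fill a call up. It gives the time, the measured TCP pose, the force, the opening and the grip force at its end, in the units of the state.
- r.get_state(): the state, without advancing time (a new reading comes with each control period).
- r.snapshot(name): name is "scene" or "top" or "wrist"; returns (picture, depth): 420x560x3 uint8, red, green, blue; 420x560 float32, m along the optical axis (not along the pixel's ray), 0 where there is no reading.
- r.calibration(name): a dict with "fov_y" (degrees; the focal length in pixels is half the picture's height over the tangent of half this angle, whatever the lens; pixels are square), "cx", "cy" (the principal point, pixels), "R" (3x3) and "t" (3): a world point X has camera coordinates R X + t. Camera axes: x right, y down, z forward; pixel columns grow to the right and rows downward; lengths in m; the calibration is good to about 2 mm. A picture is of the moment at which its call begins: read the wrist's pose just before it. calibration takes no time and is no camera call; for the wrist camera it gives the pose at the moment of the call.
- r.finish_job(): hands the job in; it is judged then, once.
The state is a dict: "clock": time; "q": joint angles; "qd": joint speeds; "joint_torque": joint torques, N m; "tool_pos": TCP position; "eef_rot": TCP orientation; "contact_force": force on the tool from outside, world axes, zero at the start; "moment": the same for the moment, N m; "opening": opening from 0.0 (shut) to 1.0 (fully open); "finger_force": force on a finger pad.
Only numpy, scipy, OpenCV 4.12 (cv2) and the standard library are available. Lean on these libraries where they do the work, as an engineer would, in place of code of your own. Each camera call takes 0.05 s, during which the arm holds its last target. There are 200 camera calls.

## Task

Move the sample bottle, the filter cup and the stack of petri dishes from the rack they stand in over to the empty rack, so that the row comes out in reverse order: what stood leftmost (as the robot sees it) goes on the rightmost pad, the middle one on the middle pad, and what stood rightmost goes on the leftmost pad. Leave each standing upright, centred on its rubber pad, and do not shift the timer.

Things in the scene. Friction and masses are not known exactly. Their poses are not given: they have to be found in the camera images.
- bottle_mid (a point): Sample bottle: white, round, 53 mm diameter, 118 mm tall, with a narrower screw cap at the top. Point: on its axis, half-way up (59 mm above its underside); z up along its axis. Loose, about 0.09 kg. The body is straight to about 80 mm above its underside; grip across it, a little above half-way (about 75 mm up) with a gripper whose body would otherwise meet the cap.
- cup_mid (a point): Filter cup: clear round cup 97 mm tall with a collar round its middle that has a small tab on one side (the tab sticks out about 10 mm beyond the round body). Body 61 mm diameter at the foot, 65 mm round the collar and above. Point: on its axis, half-way up (48.5 mm above its underside); z up. Loose, about 0.05 kg. Grip across the body, half-way up or up to 10 mm higher.
- dishes_mid (a point): Stack of closed petri dishes in one piece: 61 mm diameter, 45 mm tall. Point: on its axis, half-way up (22.5 mm above its underside); z up. Loose, about 0.05 kg. Grip across its diameter.
- bottle_pad: Black rubber pad, a flat disc of 80 mm diameter and 3 mm thick, lying fixed on the source rack, on which the sample bottle stands at the start; it stays behind and so shows that thing's place in the old row. Origin: centre of its underside, 10 mm above the bench; z up.
- cup_pad: Black rubber pad, a flat disc of 80 mm diameter and 3 mm thick, lying fixed on the source rack, on which the filter cup stands at the start; it stays behind and so shows that thing's place in the old row. Origin: centre of its underside, 10 mm above the bench; z up.
- dishes_pad: Black rubber pad, a flat disc of 80 mm diameter and 3 mm thick, lying fixed on the source rack, on which the stack of petri dishes stands at the start; it stays behind and so shows that thing's place in the old row. Origin: centre of its underside, 10 mm above the bench; z up.
- source_rack: Rack that holds the row at the start: low aluminium bench rack, 120 mm deep (its x) x 300 mm long (its y, the row, running roughly left-right as the robot sees it; +y is the left end), plate top 10 mm above the bench, a 31 mm high turned-up wall with a rail at each end only. Origin: middle of its underside, on the bench; z up. Fixed. Its three pads lie in one row on its y axis at y = -90, 0 and +90 mm.
- target_rack: Empty rack, the same model: 120 mm deep (its x) x 300 mm long (its y, the row, running roughly left-right as the robot sees it; +y is the left end), plate top 10 mm above the bench, a 31 mm high turned-up wall with a rail at each end only. Origin: middle of its underside, on the bench; z up. Fixed. It carries three black rubber pads of 80 mm diameter, centred on its y axis at y = +90 (leftmost), 0 and -90 mm (rightmost); the pads' tops are 13 mm above the bench.
- bench_timer_mid (a point): Bystander: small bench timer, 66 x 66 x 22 mm, lying loose on the bench beyond the racks. Point: its centre. Not to be shifted.
Mind the look-alikes: they are no part of the job. Leave any blue look-alike of the part that bears cup_mid alone. What is shaped like the part that bears dishes_mid but yellow is not meant.

How it is judged:
By the outcome, as a careful person would: the job done as asked, in the order asked, and still so for the second after the job is handed in, with the robot touching nothing.
It also fails if it takes over 91 s, if anything falls off the work surface, if the arm or the gripper's body presses on something with over 40 N, if the wrist force passes 120 N, or if a joint passes its speed limit or range.

## Working session

There is one attempt and no reset: what is moved stays moved. The work goes in short steps, Python scripts to look and compute and a tool call to move; the robot and the scene stay as the last step left them, time stands still between calls to the robot, and variables do not carry over. Pictures are saved under pics/ and viewed, at most 14 in all, crops included, and the job is handed in when it is done.

Besides the shell and the picture viewer there is one more tool, called after "Emit:" as name(argument=value, ...) on one line, values as JSON. step_arm: Moves the arm, as the interface text tells. Its arguments: {"type":"object","properties":{"increments":{"type":"array","items":{"type":"array"}},"fingers":{"type":"number"},"grip_force":{"type":"number"}},"required":["increments"]}

```bash
mkdir -p pics
python3 - <<'E'
from plant import r
import cv2,numpy as np
s=r.get_state();print(s)
for n in("scene","top"):
    p,d=r.snapshot(n);c=r.calibration(n)
    cv2.imwrite(f"pics/{n}0.png",p[:,:,::-1]);np.savez(f"{n}0.npz",p=p,d=d,**c);print(n,c)
E
```

```text
{'clock': 0.0, 'q': array([-1.08721082,  0.68997812, -0.19451558,  1.56634123,  0.15731692,
        0.90251573, -0.21511615]), 'qd': array([-0.00077602,  0.00017352, -0.00066748, -0.00145923, -0.00059634,
       -0.00101905, -0.00053878]), 'joint_torque': array([-1.73140292e-03, -5.27541339e+01, -1.26753040e+00, -1.53437090e+01,
       -5.27142256e-02,  6.36563767e-03,  1.59180513e-04]), 'tool_pos': array([0.27150485, 0.56224038, 0.2379145 ]), 'eef_rot': array([ 2.22962908e-01,  9.74826491e-01, -9.14747244e-04, -1.32619272e-04]), 'contact_force': array([ 0.61383392, -0.39674076,  0.5589144 ]), 'moment': array([0.02619565, 0.01915415, 0.02586526]), 'finger_force': 0.0, 'opening': 1.0003701189568004}
scene {'fov_y': 47.13485539922992, 'cx': 287.7012147100933, 'cy': 212.29305599840052, 'R': array([[ 0.66315213, -0.74842648, -0.00933067],
       [-0.44202502, -0.38154058, -0.8118132 ],
       [ 0.60402247,  0.54248004, -0.58384267]]), 't': array([-0.33063233,  0.29486855,  0.69852198])}
top {'fov_y': 42.57028443319712, 'cx': 289.6133134439351, 'cy': 204.76837076830523, 'R': array([[ 0.00260353, -0.9999685 , -0.00749781],
       [-0.99415033, -0.00177866, -0.10799056],
       [ 0.10797382,  0.0077351 , -0.99412365]]), 't': array([0.01567804, 0.55470469, 1.10869965])}
```

View pics/scene0.png

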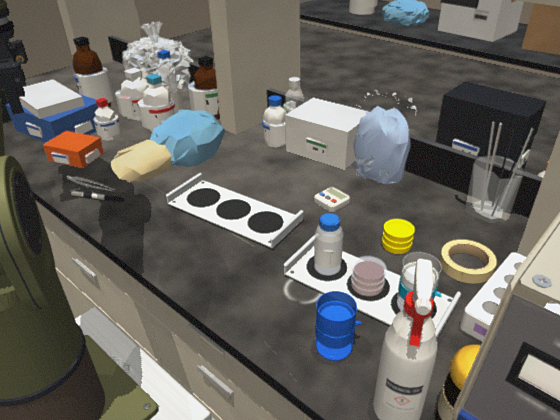

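View pics/top0.png

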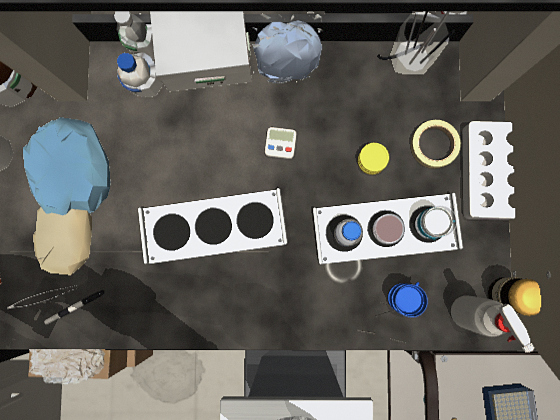

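The top view shows the target rack on the left, with pads at (171,232), (213,226) and (255,219). The source rack on the right holds, left to right, the white bottle (347,231), pinkish dishes (389,228) and clear cup (435,224). There are two look-alikes: a blue cup at (408,299) and yellow dishes at (373,157). The three in the rack are the ones meant, going by colour and by standing on pads. The timer is at (281,142).

```bash
cat > h.py <<'E'
import numpy as np,cv2
def ray(c,u,v,z):
    "world point at height z seen at pixel u,v"
    f=210/np.tan(np.radians(float(c['fov_y']))/2);R,t=c['R'],c['t']
    o=-R.T@t;d=R.T@np.array([(u-c['cx'])/f,(v-c['cy'])/f,1]);return o+d*(z-o[2])/d[2]
def cloud(c,d):
    f=210/np.tan(np.radians(float(c['fov_y']))/2);v,u=np.mgrid[:420,:560]
    P=np.stack([(u-c['cx'])/f*d,(v-c['cy'])/f*d,d],-1);return (P-c['t'])@c['R']
E
python3 - <<'E'
from h import *
c=dict(np.load("top0.npz"));p=c['p'];P=cloud(c,c['d'])
g=p.max(2)
def show(n,m,z):
    v,u=np.nonzero(m);e=cv2.fitEllipse(np.stack([u,v],1)[cv2.convexHull(np.stack([u,v],1).astype(np.int32),returnPoints=False)[:,0]].astype(np.float32))
    print(n,len(u),np.round(e[0],1),np.round(e[1],1),ray(c,*e[0],z).round(4))
num,l,st,ce=cv2.connectedComponentsWithStats(((g<40)).astype(np.uint8)[185:270,140:290])
for i in range(1,num):
    if st[i,4]>500:
        m=np.zeros((420,560),bool);m[185:270,140:290]=l==i;show('pad',m,.013)
# rack outlines via white plate: min-area rect
for n,x0,x1 in(('tgt',130,295),('src',305,470)):
    m=np.zeros((420,560),np.uint8);m[180:270,x0:x1]=(p[180:270,x0:x1].min(2)>150)
    num,l,st,ce=cv2.connectedComponentsWithStats(m);i=1+st[1:,4].argmax()
    v,u=np.nonzero(l==i);b=cv2.boxPoints(cv2.minAreaRect(np.stack([u,v],1).astype(np.int32)))
    w=np.array([ray(c,*q,.015) for q in b]);print(n,b.round(),w.round(3),w.mean(0).round(4))
for n,(u0,v0,u1,v1),lo,hi in(('bottle cap',(330,210,365,250),.10,.15),('dishes',(365,205,410,250),.045,.075),('cup',(412,195,460,250),.09,.125),('blue',(385,275,432,325),.07,.12),('yellow',(355,140,392,178),.03,.07),('timer',(262,125,300,162),.015,.04)):
    q=P[v0:v1,u0:u1].reshape(-1,3);q=q[(q[:,2]>lo)&(q[:,2]<hi)]
    if len(q)>5:(x,y),rad=cv2.minEnclosingCircle(q[:,:2].astype(np.float32));print(n,len(q),np.median(q,0).round(4),'circ',round(x,4),round(y,4),round(rad,4),q[:,2].max().round(3))
cv2.imwrite("pics/crop0.png",cv2.resize(p[180:340,310:500,::-1],None,fx=3.6,fy=3.6,interpolation=cv2.INTER_CUBIC))
E
```

```text
tgt [[141. 208.]
 [279. 188.]
 [287. 244.]
 [149. 264.]] [[0.549 0.335 0.015]
 [0.593 0.04  0.015]
 [0.473 0.022 0.015]
 [0.429 0.314 0.015]] [0.5109 0.178  0.015 ]
src [[313. 208.]
 [451. 193.]
 [458. 258.]
 [320. 273.]] [[ 0.549 -0.032  0.015]
 [ 0.582 -0.329  0.015]
 [ 0.443 -0.339  0.015]
 [ 0.411 -0.046  0.015]] [ 0.4963 -0.1867  0.015 ]
bottle cap 502 [ 0.4936 -0.0997  0.1277] circ 0.4952 -0.1021 0.0255 0.136
dishes 720 [ 0.5041 -0.1872  0.058 ] circ 0.5049 -0.1877 0.0309 0.063
cup 263 [ 0.518  -0.2888  0.1011] circ 0.5158 -0.2783 0.0319 0.118
blue 550 [ 0.3601 -0.2267  0.0759] circ 0.361 -0.22 0.0321 0.101
yellow 684 [ 0.6545 -0.1593  0.0448] circ 0.6556 -0.16 0.0312 0.052
timer 762 [0.6924 0.0381 0.0185] circ 0.6935 0.0375 0.0412 0.027
```

View pics/crop0.png

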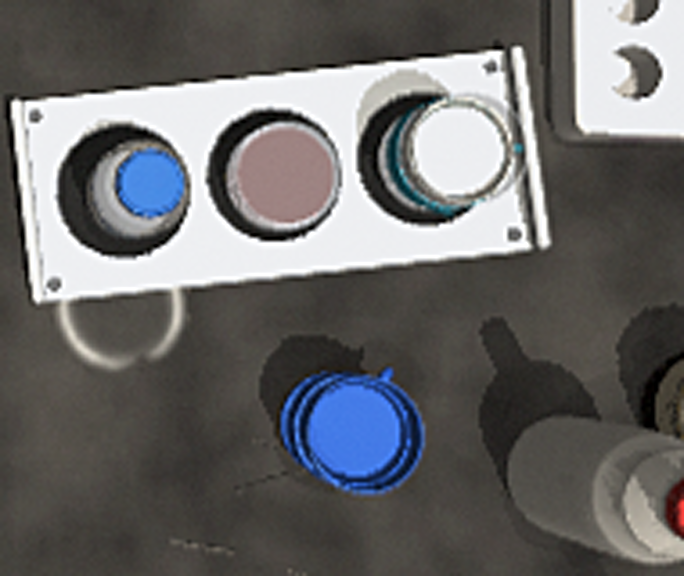

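The crop confirms it: white bottle with blue cap at crop (125,180), pink clear dishes at (280,175), and clear cup with teal collar at (455,150). The cup's tab points right, at about (517,148). The blue cup and yellow stack are the decoys. I'll get the target pads, then move.

Run:
```python
from h import *
c=dict(np.load("top0.npz"));p=c['p'];g=p.max(2)
print(g[232,171],g[226,213],g[220,255])
W=[]
for u,v in((171,232),(213,226),(255,219)):
    m=(g<90).astype(np.uint8);l=cv2.connectedComponents(m,connectivity=4)[1]
    k=(l==l[v,u])
    vv,uu=np.nonzero(k);h=cv2.convexHull(np.stack([uu,vv],1).astype(np.int32));e=cv2.fitEllipse(h)
    w=ray(c,*e[0],.013);W.append(w);print(k.sum(),np.round(e,1) if 0 else e,w.round(4),'diam',(e[1][1]*.00188))
W=np.array(W);d=W[2]-W[0];print('spacing',np.linalg.norm(d),'yaw',np.degrees(np.arctan2(d[0],-d[1])))
```

```text
47 43 46
1049 ((171.28128051757812, 231.80848693847656), (35.920082092285156, 36.834083557128906), 57.227622985839844) [0.498  0.2697 0.013 ] diam 0.06924807708740234
1044 ((213.0485076904297, 225.85008239746094), (35.78823471069336, 36.63248825073242), 63.828548431396484) [0.5109 0.1806 0.013 ] diam 0.06886907791137695
1035 ((254.63583374023438, 220.023193359375), (36.04847717285156, 36.2755012512207), 70.00264739990234) [0.5236 0.0918 0.013 ] diam 0.06819794235229491
spacing 0.17976585419887148 yaw 8.189058152889457
```

Emit:
step_arm(increments=[[[1.6,-4.4,0],[0,0,-6]],[[1.6,-4.4,0],[0,0,-6]],[[1.6,-4.4,0],[0,0,-6]],[[1.6,-4.4,0],[0,0,-6]],[[1.6,-4.4,0],[0,0,-6]],[[1.6,-4.4,0],[0,0,-6]],[[1.6,-4.4,0],[0,0,-6]],[[1.6,-4.4,0],[0,0,-6]],[[1.6,-4.4,0],[0,0,-6]],[[1.6,-4.4,0],[0,0,-3]]], fingers=1, grip_force=12)

```text
clock: 1.1
tool_pos: [0.4319, 0.1211, 0.2387]
eef_rot: [0.662, 0.749, -0.0, 0.0]
contact_force: [1.6, -0.2, -0.4]
opening: 1.003
finger_force: 0.0
```

Emit:
step_arm(increments=[[[0.9,-3.2,0],[0,0,0]],[[0.9,-3.2,0],[0,0,0]],[[0.9,-3.2,0],[0,0,0]],[[0.9,-3.2,0],[0,0,0]],[[0.9,-3.2,0],[0,0,0]],[[0.9,-3.2,0],[0,0,0]],[[0.9,-2.9,0],[0,0,0]],[[0,0,0],[0,0,0]],[[0,0,0],[0,0,0]],[[0,0,0],[0,0,0]]])

```text
clock: 2.1
tool_pos: [0.4943, -0.0967, 0.2385]
eef_rot: [0.66, 0.751, 0.0, -0.001]
contact_force: [-1.3, -0.5, -0.5]
opening: 0.999
finger_force: 0.0
```

Run:
```python
from h import *
from plant import r
s=r.get_state();print(s['tool_pos'],s['q'].round(2))
c=r.calibration("wrist");p,d=r.snapshot("wrist");cv2.imwrite("pics/w1.png",p[:,:,::-1]);np.savez("w1.npz",p=p,d=d,**c)
P=cloud(c,d).reshape(-1,3)
for n,x,y,lo,hi in(('cap',.495,-.1,.121,.14),('dish',.505,-.188,.045,.065),('bottle',.495,-.1,.05,.1),('cup',.516,-.277,.09,.115)):
    q=P[(P[:,2]>lo)&(P[:,2]<hi)&(np.hypot(P[:,0]-x,P[:,1]-y)<.045)]
    if len(q)>9:(x,y),R=cv2.minEnclosingCircle(q[:,:2].astype(np.float32));print(n,len(q),np.median(q,0).round(4),x,y,R)
```

```text
[ 0.494259   -0.09671352  0.23848869] [ 0.1   0.53 -0.    1.93 -0.    0.68  0.23]
cap 1248 [ 0.4958 -0.1029  0.1302] 0.4959662854671478 -0.10469784587621689 0.018941929563879967
dish 1884 [ 0.5048 -0.188   0.058 ] 0.5052741169929504 -0.19054004549980164 0.031036650761961937
bottle 475 [ 0.493  -0.0825  0.0868] 0.49615365266799927 -0.10432978719472885 0.026377322152256966
cup 710 [ 0.513  -0.2683  0.1016] 0.5163753032684326 -0.2804895043373108 0.03157937154173851
```

View pics/w1.png

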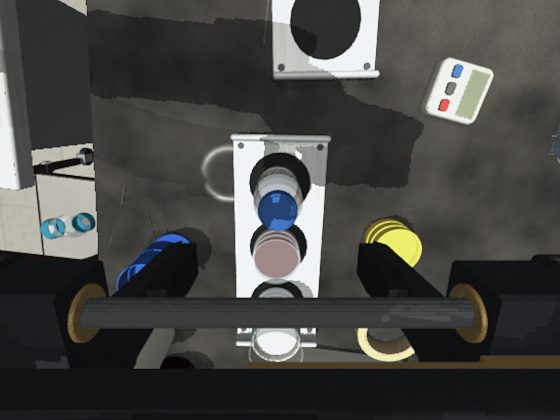

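The wrist view shows the cap at (278,210), the dishes at (277,252) and the cup at (277,330) in one row between the fingers. The measurements agree with the top view to about 2 mm, so I'm descending on the bottle.

Emit:
step_arm(increments=[[[0.1,-0.6,0],[0,0,0]],[[0,0,-2.5],[0,0,0]],[[0,0,-2.5],[0,0,0]],[[0,0,-2.5],[0,0,0]],[[0,0,-2.5],[0,0,0]],[[0,0,-2.5],[0,0,0]],[[0,0,-2.5],[0,0,0]],[[0,0,-1.2],[0,0,0]],[[0,0,-0.6],[0,0,0]],[[0,0,0],[0,0,0]]])

```text
clock: 3.15
tool_pos: [0.4957, -0.104, 0.0706]
eef_rot: [0.661, 0.75, -0.0, -0.0]
contact_force: [-0.2, 0.4, 0.5]
opening: 1.001
finger_force: 0.0
```

Emit:
step_arm(increments=[[[0,0,0],[0,0,0]],[[0,0,0],[0,0,0]],[[0,0,0],[0,0,0]],[[0,0,0],[0,0,0]],[[0,0,0],[0,0,0]],[[0,0,0],[0,0,0]],[[0,0,0],[0,0,0]],[[0,0,0],[0,0,0]],[[0,0,0],[0,0,0]],[[0,0,0],[0,0,0]]], fingers=0, grip_force=15)

```text
clock: 4.15
tool_pos: [0.4958, -0.1042, 0.071]
eef_rot: [0.661, 0.75, 0.0, 0.0]
contact_force: [-1.4, 0.6, 5.5]
opening: 0.592
finger_force: 15.0
```

Emit:
step_arm(increments=[[[0,0,1],[0,0,0]],[[0,0,2],[0,0,0]],[[0,0,2.5],[0,0,0]],[[0,1,2],[0,0,0]],[[0.4,2.8,0],[0,0,0]],[[0.4,2.8,0],[0,0,0]],[[0.4,2.8,0],[0,0,0]],[[0.4,2.8,0],[0,0,0]],[[0.4,2.8,0],[0,0,0]],[[0.4,2.8,0],[0,0,0.8]]])

```text
clock: 5.15
tool_pos: [0.5195, 0.0751, 0.146]
eef_rot: [0.656, 0.755, -0.0, -0.0]
contact_force: [0.4, 0.3, 0.0]
opening: 0.59
finger_force: 15.0
```

Emit:
step_arm(increments=[[[0.4,1.8,0],[0,0,0]],[[0,0,0],[0,0,0]],[[0,0,-1.5],[0,0,0]],[[0,0,-1.5],[0,0,0]],[[0,0,-1.5],[0,0,0]],[[0,0,-0.5],[0,0,0]],[[0,0,0],[0,0,0]],[[0,0,0],[0,0,0]],[[0,0,0],[0,0,0]],[[0,0,0],[0,0,0]]])

```text
clock: 6.15
tool_pos: [0.5241, 0.0918, 0.0964]
eef_rot: [0.656, 0.755, 0.0, 0.0]
contact_force: [-0.5, -0.6, -1.0]
opening: 0.593
finger_force: 15.0
```

Run:
```python
from h import *
from plant import r
s=r.get_state();print(s['tool_pos'],s['contact_force'],s['opening'])
c=r.calibration("scene");p,d=r.snapshot("scene");cv2.imwrite("pics/s1.png",p[:,:,::-1])
```

```text
[0.52408881 0.09180715 0.09635356] [-0.46961523 -0.64876742 -0.99703319] 0.5926895749342168
```

View pics/s1.png

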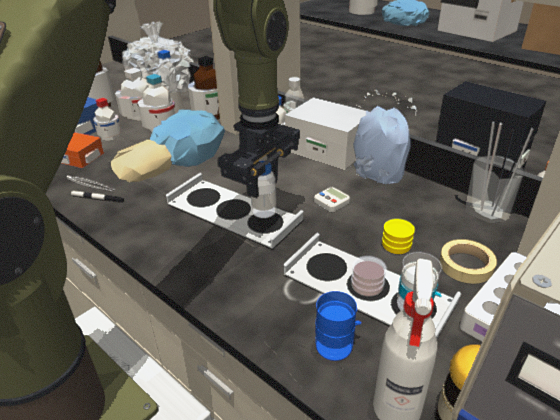

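The bottle hangs upright in the gripper over the rightmost pad (scene ~(265,200)). Next I lower it the last 2.5 cm, release and rise.

Emit:
step_arm(increments=[[[0,0,-0.8],[0,0,0]],[[0,0,-0.8],[0,0,0]],[[0,0,-0.4],[0,0,0]],[[0,0,-0.2],[0,0,0]],[[0,0,-0.15],[0,0,0]],[[0,0,-0.1],[0,0,0]],[[0,0,-0.05],[0,0,0]],[[0,0,0],[0,0,0]],[[0,0,0],[0,0,0]],[[0,0,0],[0,0,0]]])

```text
clock: 7.2
tool_pos: [0.5237, 0.0918, 0.071]
eef_rot: [0.656, 0.755, 0.0, 0.0]
contact_force: [-1.8, -0.4, 3.2]
opening: 0.587
finger_force: 15.0
```

Emit:
step_arm(increments=[[[0,0,0],[0,0,0]],[[0,0,0],[0,0,0]],[[0,0,0],[0,0,0]],[[0,0,0],[0,0,0]],[[0,0,0],[0,0,0]],[[0,0,0],[0,0,0]],[[0,0,0.5],[0,0,0]],[[0,0,1],[0,0,0]],[[0,0,2],[0,0,0]],[[0,0,3],[0,0,0]]], fingers=1)

```text
clock: 8.2
tool_pos: [0.5228, 0.0917, 0.1362]
eef_rot: [0.656, 0.755, -0.001, -0.001]
contact_force: [1.3, 0.2, 0.7]
opening: 1.002
finger_force: 0.0
```

Emit:
step_arm(increments=[[[0,0,3],[0,0,0]],[[0,0,3],[0,0,0]],[[0,0,3],[0,0,0]],[[-0.2,-4,0],[0,0,0]],[[-0.2,-4,0],[0,0,0]],[[-0.2,-4,0],[0,0,0]],[[-0.2,-4,0],[0,0,0]],[[-0.2,-4,0],[0,0,0]],[[-0.2,-4,0],[0,0,-0.8]],[[-0.2,-4,0],[0,0,-0.8]]])

```text
clock: 9.2
tool_pos: [0.5094, -0.1898, 0.2267]
eef_rot: [0.667, 0.745, 0.0, 0.0]
contact_force: [0.5, -0.3, 0.4]
opening: 1.002
finger_force: 0.0
```

```bash
cat > top.py <<'E'
from h import *
from plant import r
s=r.get_state();print(s['clock'],s['tool_pos'],s['q'].round(2))
c=r.calibration("top");p,d=r.snapshot("top");P=cloud(c,d).reshape(-1,3)
for n,x,y,lo,hi in(('bottle cap',.5236,.0918,.118,.14),('bottle all',.5236,.0918,.07,.14),('dish tgt',.5109,.1806,.045,.065),('dish src',.505,-.189,.045,.065),('cup src',.516,-.279,.09,.115),('cup tgt',.498,.2697,.09,.115),('timer',.693,.038,.015,.04)):
    q=P[(P[:,2]>lo)&(P[:,2]<hi)&(np.hypot(P[:,0]-x,P[:,1]-y)<.05)]
    if len(q)>9:(a,b),R=cv2.minEnclosingCircle(q[:,:2].astype(np.float32));print(n,len(q),np.median(q,0).round(4),'off mm',round(1e3*(a-x),1),round(1e3*(b-y),1),'R',round(R,4))
import sys
if len(sys.argv)>1: cv2.imwrite(f"pics/{sys.argv[1]}.png",p[:,:,::-1])
E
python3 top.py t2
```

```text
9.2 [ 0.50937125 -0.18978794  0.22673165] [ 0.25  0.6   0.03  1.83 -0.03  0.71  0.41]
bottle cap 293 [0.5222 0.0938 0.1303] off mm -0.5 1.7 R 0.0186
bottle all 571 [0.52   0.0905 0.1231] off mm -0.5 1.8 R 0.0263
dish src 681 [ 0.5041 -0.1853  0.0581] off mm -0.5 1.9 R 0.0308
timer 774 [0.6924 0.0381 0.0186] off mm 0.3 0.0 R 0.0408
```

The bottle is within 2 mm of its pad centre, so the dishes are next.

Emit:
step_arm(increments=[[[-0.45,0.1,-2],[0,0,0]],[[0,0,-3],[0,0,0]],[[0,0,-3],[0,0,0]],[[0,0,-3],[0,0,0]],[[0,0,-3],[0,0,0]],[[0,0,-3],[0,0,0]],[[0,0,-2],[0,0,0]],[[0,0,-1.4],[0,0,0]],[[0,0,-0.5],[0,0,0]],[[0,0,0],[0,0,0]]])

```text
clock: 10.25
tool_pos: [0.5053, -0.1871, 0.0169]
eef_rot: [0.666, 0.746, -0.0, 0.0]
contact_force: [0.3, -0.2, 0.2]
opening: 0.997
finger_force: 0.0
```

Emit:
step_arm(increments=[[[0,0,0],[0,0,0]],[[0,0,0],[0,0,0]],[[0,0,0],[0,0,0]],[[0,0,0],[0,0,0]],[[0,0,0],[0,0,0]],[[0,0,0],[0,0,0]],[[0,0,0],[0,0,0]],[[0,0,0],[0,0,0]],[[0,0,0],[0,0,0]],[[0,0,0],[0,0,0]]], fingers=0, grip_force=12)

```text
clock: 11.25
tool_pos: [0.5055, -0.1872, 0.0173]
eef_rot: [0.666, 0.746, 0.0, 0.0]
contact_force: [0.8, 0.9, 6.1]
opening: 0.688
finger_force: 12.0
```

Emit:
step_arm(increments=[[[0,0,1],[0,0,0]],[[0,0,2],[0,0,0]],[[0,0,3],[0,0,0]],[[0,0,3],[0,0,0]],[[0,0,3],[0,0,0]],[[0,0,3],[0,0,0]],[[0,2.5,1],[0,0,0]],[[0.1,3.4,0],[0,0,0]],[[0.1,3.4,0],[0,0,0]],[[0.1,3.4,0],[0,0,0]]])

```text
clock: 12.25
tool_pos: [0.5079, -0.0589, 0.1774]
eef_rot: [0.667, 0.745, 0.0, 0.0]
contact_force: [0.4, 0.0, -1.7]
opening: 0.688
finger_force: 12.0
```

Emit:
step_arm(increments=[[[0.1,3.4,0],[0,0,0]],[[0.1,3.4,0],[0,0,0]],[[0,3.4,0],[0,0,0.8]],[[0,3.4,0],[0,0,0.8]],[[0,3.4,0],[0,0,0]],[[0,3.4,0],[0,0,0]],[[0,3.1,0],[0,0,0]],[[0,0,0],[0,0,0]],[[0,0,0],[0,0,0]],[[0,0,0],[0,0,0]]])

```text
clock: 13.25
tool_pos: [0.5101, 0.1733, 0.1769]
eef_rot: [0.657, 0.754, -0.0, 0.0]
contact_force: [-0.5, -0.1, -0.4]
opening: 0.69
finger_force: 12.0
```

Emit:
step_arm(increments=[[[0.1,0.9,0],[0,0,0]],[[0,0,-3],[0,0,0]],[[0,0,-3],[0,0,0]],[[0,0,-3],[0,0,0]],[[0,0,-3],[0,0,0]],[[0,0,-2],[0,0,0]],[[0,0,-1],[0,0,0]],[[0,0,-0.4],[0,0,0]],[[0,0,-0.2],[0,0,0]],[[0,0,0],[0,0,0]]])

```text
clock: 14.25
tool_pos: [0.5118, 0.184, 0.0214]
eef_rot: [0.656, 0.755, 0.001, 0.0]
contact_force: [-1.0, -0.2, -0.2]
opening: 0.69
finger_force: 12.0
```

Emit:
step_arm(increments=[[[0,0,-0.2],[0,0,0]],[[0,0,-0.1],[0,0,0]],[[0,0,-0.05],[0,0,0]],[[0,0,0],[0,0,0]],[[0,0,0],[0,0,0]],[[0,0,0],[0,0,0]],[[0,0,0],[0,0,0]],[[0,0,0],[0,0,0]],[[0,0,0],[0,0,0]],[[0,0,0],[0,0,0]]])

```text
clock: 15.25
tool_pos: [0.5113, 0.1839, 0.0173]
eef_rot: [0.656, 0.755, 0.0, 0.0]
contact_force: [-0.6, 0.7, 1.8]
opening: 0.696
finger_force: 12.0
```

Emit:
step_arm(increments=[[[0,0,0],[0,0,0]],[[0,0,0],[0,0,0]],[[0,0,0],[0,0,0]],[[0,0,0],[0,0,0]],[[0,0,0],[0,0,0]],[[0,0,0],[0,0,0]],[[0,0,1],[0,0,0]],[[0,0,2],[0,0,0]],[[0,0,3],[0,0,0]],[[0,0,3],[0,0,0]]], fingers=1)

```text
clock: 16.25
tool_pos: [0.5109, 0.1837, 0.1086]
eef_rot: [0.656, 0.755, -0.0, -0.0]
contact_force: [0.7, -0.5, 1.2]
opening: 0.998
finger_force: 0.0
```

Emit:
step_arm(increments=[[[0,0,4],[0,0,0]],[[0,0,4],[0,0,0]],[[0,0,4],[0,0,0]],[[0,-4.2,1],[0,0,0]],[[0,-4.2,0],[0,0,0]],[[0,-4.2,0],[0,0,0]],[[0,-4.2,0],[0,0,0]],[[0,-4.2,0],[0,0,0]],[[0,-4.2,0],[0,0,-0.8]],[[0,-4.2,0],[0,0,-0.8]]])

```text
clock: 17.25
tool_pos: [0.5107, -0.1118, 0.238]
eef_rot: [0.667, 0.745, 0.0, 0.0]
contact_force: [-0.6, -0.7, -0.4]
opening: 1.004
finger_force: 0.0
```

```bash
python3 top.py t3;  python3 - <<'E'
from h import *
from plant import r
c=r.calibration("wrist");p,d=r.snapshot("wrist");P=cloud(c,d).reshape(-1,3)
q=P[(P[:,2]>.09)&(P[:,2]<.115)&(np.hypot(P[:,0]-.516,P[:,1]+.279)<.05)]
print(len(q),cv2.minEnclosingCircle(q[:,:2].astype(np.float32)))
cv2.imwrite("pics/w3.png",p[:,:,::-1])
E
```

```text
17.25 [ 0.51073858 -0.11182246  0.23801322] [ 0.06  0.56  0.11  1.88 -0.09  0.7   0.33]
bottle cap 293 [0.5228 0.0939 0.1304] off mm -0.4 1.7 R 0.0186
bottle all 569 [0.5201 0.0904 0.1232] off mm -0.4 2.0 R 0.0264
dish tgt 709 [0.5115 0.1829 0.0586] off mm 0.5 2.3 R 0.0311
cup src 103 [ 0.511  -0.3054  0.1019] off mm -4.2 -16.0 R 0.0253
timer 777 [0.6923 0.0381 0.0185] off mm -0.1 0.3 R 0.041
802 ((0.5166400671005249, -0.2816980481147766), 0.031504642218351364)
```

View pics/w3.png

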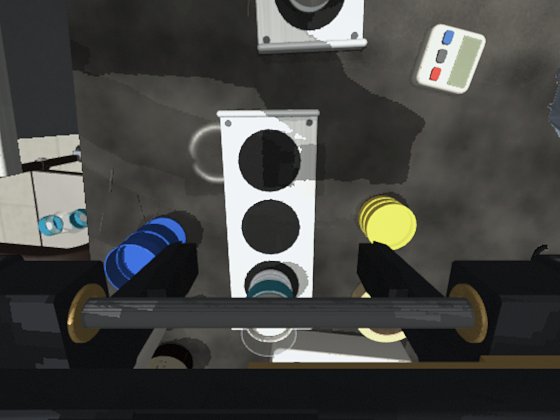

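The wrist view shows empty source pads at (268,160) and (270,227), and the cup in the last place at (268,300). The placed dishes are about 2 mm off their pad centre. Before descending I check for obstacles around the cup.

Run:
```python
from h import *
P=np.concatenate([cloud(c,c['d'])[c['d']>0].reshape(-1,3) for c in (dict(np.load("top0.npz")),dict(np.load("scene0.npz")))])
e=np.array([np.cos(.12),np.sin(.12)]);n=np.array([-e[1],e[0]])
Q=P[:,:2]-[.5163,-.28];a,b=Q@e,Q@n
for lo,hi in((.045,.11),(.11,.5)):
    for nm,m in(('body+20mm',(abs(a)<.115)&(abs(b)<.058)),('+60',(abs(a)<.155)&(abs(b)<.1))):
        k=m&(P[:,2]>lo)&(P[:,2]<hi)&(np.hypot(*Q.T)>.045);print(lo,nm,k.sum(),P[k].min(0).round(3) if k.any() else'',P[k].max(0).round(3) if k.any() else '')
k=(P[:,0]>.2)&(P[:,0]<.45)&(P[:,1]<-.28)&(P[:,1]>-.5)&(P[:,2]>.12);print('spray',P[k].min(0),P[k].max(0))
```

```text
0.045 body+20mm 0  
0.045 +60 3287 [ 0.351 -0.379  0.045] [ 0.68  -0.164  0.101]
0.11 body+20mm 0  
0.11 +60 0  
spray [ 0.22313151 -0.49999425  0.12001609] [ 0.44988389 -0.32185442  0.35249315]
```

Emit:
step_arm(increments=[[[0.1,-3.4,0],[0,0,0]],[[0.1,-3.4,0],[0,0,0]],[[0.1,-3.4,0],[0,0,0]],[[0.1,-3.4,0],[0,0,0]],[[0.1,-3,0],[0,0,0]],[[0,0,0],[0,0,0]],[[0,0,0],[0,0,0]],[[0,0,0],[0,0,0]],[[0,0,0],[0,0,0]],[[0,0,0],[0,0,0]]])

```text
clock: 18.35
tool_pos: [0.5165, -0.2748, 0.2374]
eef_rot: [0.666, 0.746, 0.0, -0.0]
contact_force: [-1.1, -0.1, 0.1]
opening: 0.997
finger_force: 0.0
```

Emit:
step_arm(increments=[[[0,-0.5,-1],[0,0,0]],[[0,0,-2.5],[0,0,0]],[[0,0,-2.5],[0,0,0]],[[0,0,-2.5],[0,0,0]],[[0,0,-2.5],[0,0,0]],[[0,0,-2.5],[0,0,0]],[[0,0,-2.5],[0,0,0]],[[0,0,-1.7],[0,0,0]],[[0,0,-1],[0,0,0]],[[0,0,0],[0,0,0]]])

```text
clock: 19.35
tool_pos: [0.5153, -0.2807, 0.0487]
eef_rot: [0.666, 0.746, -0.0, -0.001]
contact_force: [-1.1, 1.1, 0.9]
opening: 1.003
finger_force: 0.0
```

Emit:
step_arm(increments=[[[0,0,0],[0,0,0]],[[0,0,0],[0,0,0]],[[0,0,0],[0,0,0]],[[0,0,0],[0,0,0]],[[0,0,0],[0,0,0]],[[0,0,0],[0,0,0]],[[0,0,0],[0,0,0]],[[0,0,0],[0,0,0]],[[0,0,0],[0,0,0]],[[0,0,0],[0,0,0]]], fingers=0, grip_force=12)

```text
clock: 20.35
tool_pos: [0.5167, -0.2814, 0.0511]
eef_rot: [0.666, 0.746, 0.0, 0.001]
contact_force: [-0.4, 0.4, 6.2]
opening: 0.726
finger_force: 12.0
```

Emit:
step_arm(increments=[[[0,0,1],[0,0,0]],[[0,0,2],[0,0,0]],[[0,0,3],[0,0,0]],[[0,0,3],[0,0,0]],[[0,0,3],[0,0,0]],[[0,0,3],[0,0,0]],[[0,1.6,1.5],[0,0,0]],[[0,3.4,0],[0,0,0]],[[0,3.4,0],[0,0,0]],[[0,3.4,0],[0,0,0]]])

```text
clock: 21.35
tool_pos: [0.5154, -0.1603, 0.215]
eef_rot: [0.666, 0.746, 0.0, -0.001]
contact_force: [0.6, 0.9, -0.9]
opening: 0.73
finger_force: 12.0
```

Emit:
step_arm(increments=[[[-0.1,3.4,0],[0,0,0]],[[-0.1,3.4,0],[0,0,0]],[[-0.1,3.4,0],[0,0,0]],[[-0.2,3.4,0],[0,0,0]],[[-0.2,3.4,0],[0,0,0]],[[-0.2,3.4,0],[0,0,0.8]],[[-0.2,3.4,0],[0,0,0.8]],[[-0.2,3.4,0],[0,0,0]],[[-0.2,3.4,0],[0,0,0]],[[-0.2,3.4,0],[0,0,0]]])

```text
clock: 22.35
tool_pos: [0.4974, 0.1792, 0.2148]
eef_rot: [0.655, 0.755, -0.001, -0.001]
contact_force: [0.4, -0.7, -0.7]
opening: 0.731
finger_force: 12.0
```

Emit:
step_arm(increments=[[[-0.2,3.4,0],[0,0,0]],[[-0.1,3,0],[0,0,0]],[[0,2,0],[0,0,0]],[[0,0,0],[0,0,0]],[[0,0,0],[0,0,0]],[[0,0,0],[0,0,0]],[[0,0,0],[0,0,0]],[[0,0,0],[0,0,0]],[[0,0,0],[0,0,0]],[[0,0,0],[0,0,0]]])

```text
clock: 23.35
tool_pos: [0.4963, 0.2605, 0.2153]
eef_rot: [0.656, 0.755, 0.0, 0.0]
contact_force: [-0.4, -0.3, -0.7]
opening: 0.729
finger_force: 12.0
```

Emit:
step_arm(increments=[[[0.2,0.8,0],[0,0,0]],[[0,0,-3],[0,0,0]],[[0,0,-3],[0,0,0]],[[0,0,-3],[0,0,0]],[[0,0,-3],[0,0,0]],[[0,0,-2],[0,0,0]],[[0,0,-1.2],[0,0,0]],[[0,0,-0.5],[0,0,0]],[[0,0,-0.2],[0,0,0]],[[0,0,0],[0,0,0]]])

```text
clock: 24.35
tool_pos: [0.4987, 0.2693, 0.0569]
eef_rot: [0.656, 0.755, 0.001, 0.0]
contact_force: [0.4, 0.4, -0.2]
opening: 0.726
finger_force: 12.0
```

Emit:
step_arm(increments=[[[0,0,-0.2],[0,0,0]],[[0,0,-0.15],[0,0,0]],[[0,0,-0.1],[0,0,0]],[[0,0,-0.05],[0,0,0]],[[0,0,0],[0,0,0]],[[0,0,0],[0,0,0]],[[0,0,0],[0,0,0]],[[0,0,0],[0,0,0]],[[0,0,0],[0,0,0]],[[0,0,0],[0,0,0]]])

```text
clock: 25.35
tool_pos: [0.4982, 0.2689, 0.0513]
eef_rot: [0.656, 0.755, 0.0, 0.0]
contact_force: [0.6, -0.0, -0.8]
opening: 0.73
finger_force: 12.0
```

Emit:
step_arm(increments=[[[0,0,-0.05],[0,0,0]],[[0,0,-0.05],[0,0,0]],[[0,0,-0.05],[0,0,0]],[[0,0,0],[0,0,0]],[[0,0,0],[0,0,0]],[[0,0,0],[0,0,0]],[[0,0,0],[0,0,0]],[[0,0,0],[0,0,0]],[[0,0,0],[0,0,0]],[[0,0,0],[0,0,0]]])

```text
clock: 26.35
tool_pos: [0.4982, 0.2689, 0.051]
eef_rot: [0.656, 0.755, 0.0, -0.0]
contact_force: [-2.4, -1.2, 10.5]
opening: 0.725
finger_force: 12.0
```

Emit:
step_arm(increments=[[[0,0,0],[0,0,0]],[[0,0,0],[0,0,0]],[[0,0,0],[0,0,0]],[[0,0,0],[0,0,0]],[[0,0,0],[0,0,0]],[[0,0,0],[0,0,0]],[[0,0,0.5],[0,0,0]],[[0,0,1],[0,0,0]],[[0,0,2],[0,0,0]],[[0,0,3],[0,0,0]]], fingers=1)

```text
clock: 27.35
tool_pos: [0.4974, 0.2684, 0.1151]
eef_rot: [0.656, 0.755, -0.001, -0.0]
contact_force: [-0.4, -0.2, 0.1]
opening: 0.998
finger_force: 0.0
```

Emit:
step_arm(increments=[[[0,0,4],[0,0,0]],[[0,0,4],[0,0,0]],[[0,0,4],[0,0,0]],[[-0.8,4,0],[0,0,0]],[[-0.8,4,0],[0,0,0]],[[-0.8,4,0],[0,0,0]],[[-0.8,4,0],[0,0,0]],[[-0.8,4,0],[0,0,0]],[[0,0,0],[0,0,0]],[[0,0,0],[0,0,0]]])

```text
clock: 28.35
tool_pos: [0.4575, 0.4695, 0.2351]
eef_rot: [0.655, 0.756, -0.0, 0.0]
contact_force: [0.6, -0.9, 0.5]
opening: 1.0
finger_force: 0.0
```

```bash
python3 top.py t4;  python3 - <<'E'
from h import *
from plant import r
p,d=r.snapshot("scene");a=cv2.imread("pics/t4.png")[170:290,120:300]
cv2.imwrite("pics/end.png",np.hstack([cv2.resize(a,None,fx=2.2,fy=2.2),cv2.resize(p[140:260,150:330,::-1],None,fx=2.2,fy=2.2)]))
E
```

```text
28.35 [0.45746733 0.46945122 0.23507134] [-0.98  0.74  0.22  1.48 -0.19  0.94 -0.57]
bottle cap 294 [0.5226 0.0933 0.1306] off mm -0.4 1.7 R 0.0187
bottle all 574 [0.52   0.0905 0.1235] off mm -0.4 2.1 R 0.0265
dish tgt 707 [0.5115 0.1823 0.0587] off mm 1.0 2.4 R 0.031
cup tgt 256 [0.5004 0.2858 0.1018] off mm 0.1 2.1 R 0.0322
timer 780 [0.6926 0.0381 0.0186] off mm 0.1 0.4 R 0.0405
```

View pics/end.png

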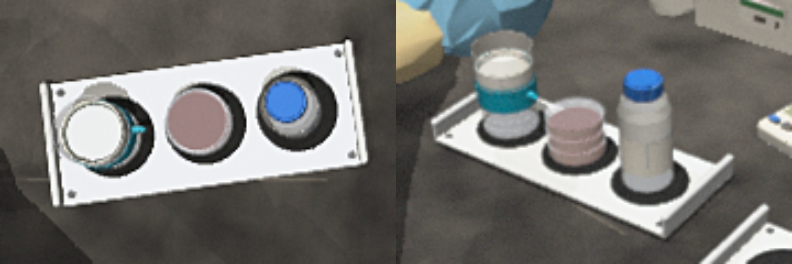

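The cup, dishes and bottle stand upright on the left, middle and right pads, each within about 2–3 mm of centre. The timer hasn't moved and the robot is clear.

```bash
python3 -c "
from plant import r
print(r.finish_job())"
```

```text
the job is handed in; nothing more can be done
None
```

The row is reversed on the target rack (cup left, dishes middle, bottle right), all upright within about 3 mm of their pad centres, the timer unmoved, and the job was handed in at about 28 s.

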